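# Close the soap carton and hold the label gauge at its mark

## Task

Close the soap carton for labelling: fold its far top flap down flat first, then the near flap (on the robot side) down flat over it. Then take the grip block of the telescoping gauge arm, squeeze in its side lock button and draw the arm out over the carton until the tip of its pointer is at the long line on the scale. Finish while holding it exactly there with the button still squeezed in, and leave the mould, the jar and the bowl alone.

Things in the scene. Friction and masses are not known exactly. Their poses are not given: they have to be found in the camera images.
- carton: Open cardboard carton, fixed to the bench, 150 x 150 x 88 mm high (near wall 92), soap bars inside, its two side flaps (left, right) already folded in. Origin: centre of its underside. Its x axis points from the near flap (robot's side) to the far flap; y to the left, towards the gauge stand.
- far_hinge (a point): Middle of the crease of the far flap, 90 mm above the bench, on the carton's +x wall. The far flap is a 150 mm wide (carton y), 75 mm long, 4 mm thick cardboard panel, centred on the crease plane.
- near_hinge (a point): Middle of the crease of the near flap, 95.5 mm above the bench, on the carton's -x wall. The near flap is 150 mm wide, 90 mm long, 4 mm thick, and when closed its free edge overlaps the far flap.
- far_flap (a joint): Angle of the far flap (rad): 0 = lying flat closed, 1.57 = upright, 2.2 = leaning outward as far as it goes. The crease is stiff: the flap stays where it is left; it takes about 1 N to fold.
- near_flap (a joint): Angle of the near flap (rad), the same way: 0 flat closed over the far flap, 1.57 upright.
- gauge: Telescoping gauge on a fixed stand left of the carton: a level aluminium tube 36 wide, 30 high, 200 mm long, centre line 150 mm up, on a 40 mm post with a base plate 100 x 140 mm. Origin: on the bench under the tube, 10 mm nearer the carton than its middle. The tube lies along the gauge's y axis; the arm draws out along the gauge's -y, over the carton.
- gauge_beam (a joint): How far the telescoping arm is drawn out of the tube (m), 0 to 0.15; grows along the gauge's -y. Starts at 0. While the lock button is out, a catch locks the arm (1 mm of play; catches every 10 mm); with the button squeezed in it slides freely (about 1 N) to any place.
- head_grip (a point): Centre of the grip block, 150 mm up: an aluminium block 26 mm (gauge x) x 44 mm (gauge y) x 36 mm high at the arm's free end. The lock button sits on its +x side face. Pinch block and button together from above, fingers closing along gauge x: 34 mm over the button when out, 28.5 mm when fully in.
- lock_button (a joint): Travel of the lock button (m): about 0 = out (locked), about 0.0055 = squeezed fully in; the catch is free from about 0.0035. It springs out with 6 to 9 N, so squeeze harder than that.
- button_cap: The black round lock button, 18 mm diameter, its axis along gauge x, standing 8 mm out of the +x face of the grip block at the same height as head_grip. Origin: at the centre of the grip block when out; the button's outer face is 21 mm from it along +x.
- pointer_tip (a point): Tip of the thin black pointer carried by the arm: it runs back from the grip block, over the tube's top; the tip is its free end, farthest from the carton, 199 mm behind the block's centre and 171 mm above the bench. It moves with the arm.
- long_mark (a point): Middle of the long black line that runs across the whole width of the white scale strip on top of the tube (the other ticks are short ones, 10 mm apart). Its axes are the gauge's axes; the strip is set differently each time but does not move.
- mould: Purple loaf mould, open box 200 x 90 x 75 mm high, loose, to be left alone. Origin: centre of its underside.
- jar: Closed jar, 60 mm diameter, 85 mm high, loose, to be left alone. Origin: centre of its underside.
- bowl: Small steel bowl, 120 mm across, 55 mm high, loose, to be left alone. Origin: centre of its underside.
There are look-alikes about, which are no part of the job. Several things have the shape of the carton; the one meant has the colours described above.

How it is judged:
By the outcome, as a careful person would: the job done as asked, in the order asked, and still so for the second after the job is handed in, while the arm keeps its last pose, push and grip.
It also fails if it takes over 59 s, if anything falls off the work surface, if the arm or the gripper's body presses on something with over 40 N, if the wrist force passes 120 N, or if a joint passes its speed limit or range.

## Robot

A 6-joint arm with a two-finger parallel gripper is mounted at the origin on the work surface. World frame = base frame: x ahead of the robot, y to its left, z up, the work surface at z = 0. Lengths are in m, angles in degrees, forces in N, time in s.
With the tool pointing down it reaches from about 0.25 to 0.725 m from the base axis. Payload 9.7 kg.
Tool frame: the origin (TCP) lies on the centre line of the jaws, within the pads' length; the fingertips stand 19 mm ahead of it and the grasp point (between the pads) is the TCP (bot.tcp_to_tips is the z of the fingertips in the tool frame, in m); z points along the fingers, y is the line along which they close (so a half turn about z gives the same grasp; the last joint's range is limited). The gripper opens to 85 mm and grips with 20 to 120 N. Pads are 22 mm wide; open, the fingers measure 114 mm over their backs; the gripper's body (76 mm by 85 mm) begins 54 mm behind the grasp point. The pads swing forward as they close: fully open they stand 13 mm farther back than shut.
Start: joints at [67.724, 4.979, 10.078, 95.1, 0, 90], TCP at [0.208, 0.509, 0.21] pointing down, gripper open.
Joint ranges: [-179.16, 179.16], [-48.56, 103.87], [-65.8, 70.77], [-126.05, 130.52], [-82.76, 87.17], [-180, 180]. Speed limits (degrees/s): [127.2, 127.2, 147.25, 180, 180, 180].

## Interface

Orientations are given as [roll, pitch, yaw] about the fixed x, y, z axes, in that order (R = Rz(yaw) Ry(pitch) Rx(roll)).
In Python, from workcell import bot gives the robot as it stands. The module is installed in compiled form; this text tells all that it offers.
- The arm moves only by the tool play_rows, never from a script. Its argument "increments" is a list of rows, each an object with "slide": the shift along the tool's x, y, z in mm, a list of three; "angular": the turn, a rotation vector about the tool's x, y, z in degrees, a list of three; "claw": the opening, from -1 (shut) to 1 (fully open). In form: [{"slide": [x, y, z], "angular": [rx, ry, rz], "claw": claw}, ...]. A call has 1 to 8 rows; each row shifts and turns the commanded pose from where the row before left it, along the tool's axes as they then stand; what a row does not reach is not made up. A row lasts 1/10 s, in which the tool goes at most 50 mm and 8.59 degrees, less where a joint would pass 70% of its speed; a pose out of reach is approached as far as the arm can. A call is refused whole if a number of a shift passes 50 or a number of a turn 8.59, either way. A call with a gripper value outside its range is refused whole. The fingers move at their own pace and stop on an object; "squeeze" is the grip in N (left out, the last holds). Time passes only in rows, so rows that do not move let the fingers close. It gives the time, the measured TCP pose, the force, the opening and the grip force at its end, in the units of the state.
- bot.get_obs(): the state, without advancing time (a new reading comes with each control period).
- bot.camera(name): name is "scene" or "side" or "wrist"; returns the picture (400x640x3 uint8, red, green, blue); there is no depth.
- bot.camera_info(name): a dict with "fovy" (degrees; the focal length in pixels is half the picture's height over the tangent of half this angle, whatever the lens; pixels are square), "cx", "cy" (the principal point, pixels), "R" (3x3) and "t" (3): a world point X has camera coordinates R X + t. Camera axes: x right, y down, z forward; pixel columns grow to the right and rows downward; lengths in m; the calibration is good to about 2 mm. A picture is of the moment at which its call begins: read the wrist's pose just before it. camera_info takes no time and is no camera call; for the wrist camera it gives the pose at the moment of the call.
- bot.job_done(): hands the job in; it is judged then, once.
The state is a dict: "time": time; "q": joint angles; "qd": joint speeds; "joint_efforts": joint torques, N m; "ee_pos": TCP position; "tcp_rot": TCP orientation; "wrist_force": force on the tool from outside, world axes, zero at the start; "torque": the same for the moment, N m; "opening": finger opening in m; "grasp_force": force on a finger pad.
Only numpy, scipy, OpenCV 4.12 (cv2) and the standard library are available. Lean on these libraries where they do the work, as an engineer would, in place of code of your own. Each camera call takes 0.05 s, during which the arm holds its last target. There are 200 camera calls.

## Working session

There is one attempt and no reset: what is moved stays moved. The work goes in short steps, Python scripts to look and compute and a tool call to move; the robot and the scene stay as the last step left them, time stands still between calls to the robot, and variables do not carry over. Pictures are saved under pics/ and viewed, at most 10 in all, crops included, and the job is handed in when it is done.

Besides the shell and the picture viewer there is one more tool, called after "Emit:" as name(argument=value, ...), one argument or row to a line, values as JSON. play_rows: Moves the arm, as the interface text tells. Its arguments: {"type":"object","properties":{"increments":{"type":"array"},"squeeze":{"type":"number"}},"required":["increments"]}

```bash
mkdir -p pics
cat > h.py <<'E'
import numpy as np, cv2
from workcell import bot
from scipy.spatial.transform import Rotation as Ro
def cam(n):
    i=bot.camera_info(n); im=bot.camera(n); return im,i
def K(i):
    f=200/np.tan(np.radians(i["fovy"])/2); return f
def ray(i,u,v):
    R=np.array(i["R"]);t=np.array(i["t"]);f=K(i)
    d=R.T@np.array([(u-i["cx"])/f,(v-i["cy"])/f,1.]); return -R.T@t,d
def onz(i,u,v,z):
    o,d=ray(i,u,v); return o+d*(z-o[2])/d[2]
def tri(i1,p1,i2,p2):
    A=[];b=[]
    for i,p in((i1,p1),(i2,p2)):
        o,d=ray(i,*p);d/=np.linalg.norm(d);P=np.eye(3)-np.outer(d,d);A.append(P);b.append(P@o)
    X=np.linalg.lstsq(np.vstack(A),np.hstack(b),rcond=None)[0]
    return X,[np.linalg.norm(P@X-q) for P,q in zip(A,b)]
def proj(i,X):
    c=np.array(i["R"])@np.array(X)+np.array(i["t"]);f=K(i);return np.array([f*c[0]/c[2]+i["cx"],f*c[1]/c[2]+i["cy"]])
def save(n,im): cv2.imwrite("pics/"+n+".png",im[...,::-1])
E
python3 - <<'E'
from h import *
o=bot.get_obs();print({k:np.round(v,3).tolist() for k,v in o.items()},bot.tcp_to_tips)
for n in("scene","side","wrist"):
    im,i=cam(n);save(n+"0",im);print(n,i["fovy"],i["cx"],i["cy"],"pos",np.round(-np.array(i["R"]).T@np.array(i["t"]),3),np.round(i["R"],2).tolist())
E
```

```text
{'time': 0.0, 'q': [67.724, 5.013, 10.035, 95.099, -0.001, 89.998], 'qd': [0.109, 0.082, -0.036, -0.016, -0.023, -0.05], 'joint_efforts': [0.001, -52.039, 46.48, 0.016, 0.0, -0.0], 'ee_pos': [0.208, 0.509, 0.21], 'tcp_rot': [-179.924, 0.001, 157.726], 'wrist_force': [-0.216, -0.148, 0.437], 'torque': [-0.034, -0.035, 0.019], 'grasp_force': 0.0, 'opening': 0.085} 0.019
scene 44.71656887458894 321.2444652426599 205.4843251547747 pos [1.24  0.517 1.189] [[-0.6, 0.8, -0.01], [0.61, 0.45, -0.65], [-0.52, -0.39, -0.76]]
side 57.11262309626867 324.47307497048376 193.9636854142264 pos [ 0.166 -0.922  0.954] [[0.95, -0.32, -0.0], [-0.21, -0.62, -0.76], [0.25, 0.72, -0.65]]
wrist 62.928588224496764 317.4606558639461 197.49837299125784 pos [0.135 0.54  0.374] [[0.38, 0.93, -0.0], [0.88, -0.36, 0.31], [0.28, -0.12, -0.95]]
```

View pics/scene0.png

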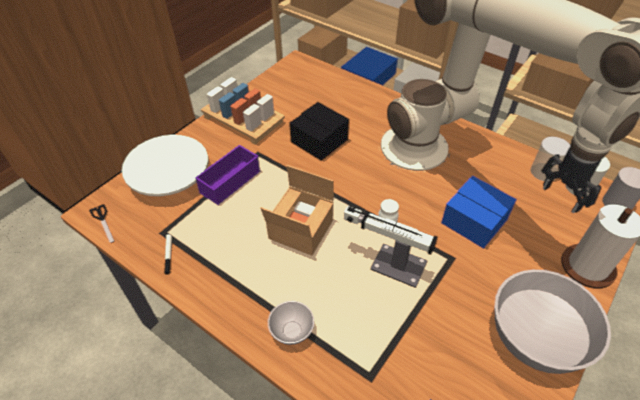

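View pics/side0.png

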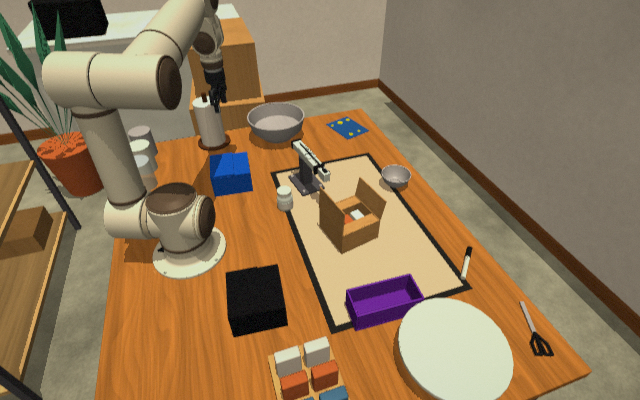

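The scene view shows the open brown carton at about (300,215), with its flaps up. The gauge head is at (355,213), the tube at (400,232) and the stand at (400,262). The side view shows the carton at (350,215) and the gauge at (310,160).
Carton candidates: black box scene (319,130), blue box (479,210), brown shelf box (322,45), and the open brown carton (300,215). By the description I choose the open brown one, and check it in a close crop.

Run:
```python
import cv2,numpy as np
a=cv2.imread("pics/scene0.png")[155:290,250:450];b=cv2.imread("pics/side0.png")[130:255,270:420]
a=cv2.resize(a,None,fx=4,fy=4,interpolation=cv2.INTER_CUBIC)[:600]
b=cv2.resize(b,None,fx=4,fy=4,interpolation=cv2.INTER_CUBIC)
cv2.imwrite("pics/ca.png",a[:540]);cv2.imwrite("pics/cb.png",b)
```

```text
(no output)
```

View pics/ca.png

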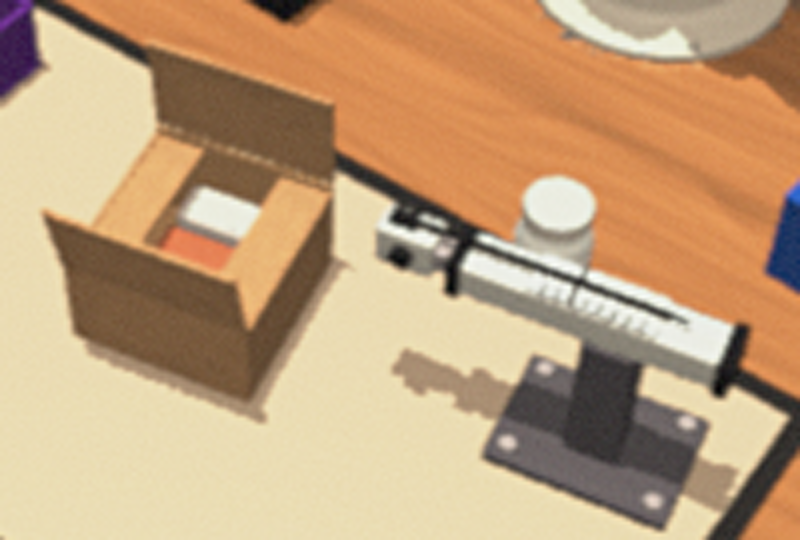

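View pics/cb.png

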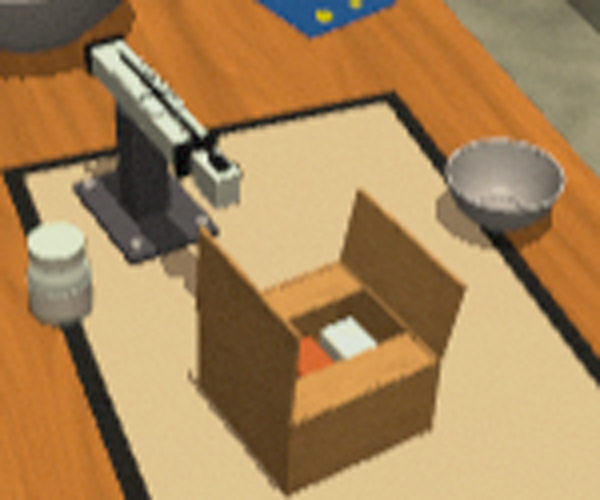

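The crops confirm the choice: brown carton with soap bars inside, near flap about upright, far flap leaning out. The gauge, jar and bowl are as described. First estimates:

Run:
```python
from h import *
s=bot.camera_info("scene");d=bot.camera_info("side")
S=lambda x,y:(250+x/4,155+y/4);D=lambda x,y:(270+x/4,130+y/4)
p=lambda n,v:print(n,np.round(v,4))
for n,i,q,z in [("FR bot sc",s,S(78,338),0),("FL bot sc",s,S(250,400),0),("NL bot sc",s,S(333,265),0),
 ("NR bot si",d,D(290,495),0),("NL bot si",d,D(195,380),0),("FR bot si",d,D(432,430),0),
 ("nearcrease L sc",s,S(331,187),.0955),("nearcrease R sc",s,S(160,128),.0955),("farcrease L sc",s,S(247,325),.09),
 ("tube end far sc",s,S(742,328),.165),("tubeedge sc",s,S(722,365),.165),("tube edge2 sc",s,S(458,268),.165),
 ("tip sc",s,S(688,321),.171),("head top a",s,S(400,240),.168),("button sc",s,S(400,254),.15)]: p(n,onz(i,*q,z))
for n,a,b in [("far flap top R",S(45,212),D(463,290)),("far flap top L",S(237,285),D(360,192)),("near flap top L",S(333,103),D(203,235)),("near flap top R",S(150,45),D(299,340)),
 ("head end lower? ",S(379,232),D(238,178)), ("tip",S(688,321),D(120,53)),("jar",S(558,210),D(56,243))]:
    X,e=tri(s,a,d,b);p(n,X);print(np.round(e,4))
```

```text
FR bot sc [ 0.6235 -0.1481  0.    ]
FL bot sc [ 0.5913 -0.0077  0.    ]
NL bot sc [ 0.4501 -0.0333  0.    ]
NR bot si [ 0.4824 -0.1825  0.    ]
NL bot si [ 0.4492 -0.029   0.    ]
FR bot si [ 0.6262 -0.1544  0.    ]
nearcrease L sc [ 0.4536 -0.0341  0.0955]
nearcrease R sc [ 0.4825 -0.1753  0.0955]
farcrease L sc [ 0.5904 -0.0088  0.09  ]
tube end far sc [0.4435 0.2907 0.165 ]
tubeedge sc [0.478  0.2945 0.165 ]
tube edge2 sc [0.5118 0.1126 0.165 ]
tip sc [0.464  0.2609 0.171 ]
head top a [0.5168 0.0684 0.168 ]
button sc [0.5145 0.0676 0.15  ]
far flap top R [ 0.6374 -0.1503  0.1587]
[0.0016 0.0016]
far flap top L [ 0.6094 -0.0035  0.1576]
[0.0022 0.0022]
near flap top L [ 0.4518 -0.0385  0.1799]
[0.0034 0.0034]
near flap top R [ 0.4821 -0.1814  0.18  ]
[0.0019 0.0019]
head end lower?  [0.5148 0.0481 0.159 ]
[0.0017 0.0017]
tip [0.4669 0.2599 0.1709]
[0.0027 0.0027]
jar [0.3594 0.1077 0.0782]
[0.0006 0.0006]
```

Emit:
play_rows(
  increments=[
    {"slide": [0, 0, -9], "angular": [0, 0, 8], "claw": 1},
    {"slide": [0, 0, -9], "angular": [0, 0, 8], "claw": 1},
    {"slide": [0, 0, -9], "angular": [0, 0, 8], "claw": 1},
    {"slide": [0, 0, -9], "angular": [0, 0, 8], "claw": 1},
    {"slide": [0, 0, -9], "angular": [0, 0, 8], "claw": 1},
    {"slide": [0, 0, -9], "angular": [0, 0, 8], "claw": 1},
    {"slide": [0, 0, -9], "angular": [0, 0, 8], "claw": 1},
  ],
)

```text
time: 0.85
ee_pos: [0.2085, 0.5089, 0.2735]
tcp_rot: [-180.0, 0.0, 101.4]
wrist_force: [-0.3, 0.1, -0.1]
opening: 0.0852
grasp_force: 0.0
```

Emit:
play_rows(
  increments=[
    {"slide": [-40, 20, 0], "angular": [0, 0, 0], "claw": 1},
    {"slide": [-45, 22, 0], "angular": [0, 0, 0], "claw": 1},
    {"slide": [-45, 22, 0], "angular": [0, 0, 0], "claw": 1},
    {"slide": [-45, 22, 0], "angular": [0, 0, 0], "claw": 1},
    {"slide": [-45, 22, 0], "angular": [0, 0, 0], "claw": 1},
    {"slide": [-45, 22, 0], "angular": [0, 0, 0], "claw": 1},
    {"slide": [-45, 22, 0], "angular": [0, 0, 0], "claw": 1},
    {"slide": [-45, 22, 0], "angular": [0, 0, 0], "claw": 1},
  ],
)

```text
time: 1.65
ee_pos: [0.4514, 0.1953, 0.2734]
tcp_rot: [180.0, -0.0, 101.7]
wrist_force: [0.4, 0.4, -0.4]
opening: 0.0852
grasp_force: 0.0
```

Emit:
play_rows(
  increments=[
    {"slide": [-30, 15, 0], "angular": [0, 0, 0], "claw": 1},
    {"slide": [-15, 8, 0], "angular": [0, 0, 0], "claw": 1},
    {"slide": [0, 0, 0], "angular": [0, 0, 0], "claw": 1},
    {"slide": [0, 0, 0], "angular": [0, 0, 0], "claw": 1},
  ],
)

```text
time: 2.05
ee_pos: [0.4821, 0.1578, 0.2731]
tcp_rot: [-180.0, -0.0, 101.7]
wrist_force: [0.3, 0.8, 0.4]
opening: 0.0855
grasp_force: 0.0
```

Run:
```python
from h import *
import pickle
o=bot.get_obs();print(o["time"],np.round(o["ee_pos"],4),np.round(o["tcp_rot"],2))
im,i=cam("wrist");pickle.dump((im,i),open("w1.pkl","wb"))
save("w1",im)
```

```text
2.05 [0.4821 0.1578 0.2731] [-1.7996e+02 -1.0000e-02  1.0167e+02]
```

View pics/w1.png

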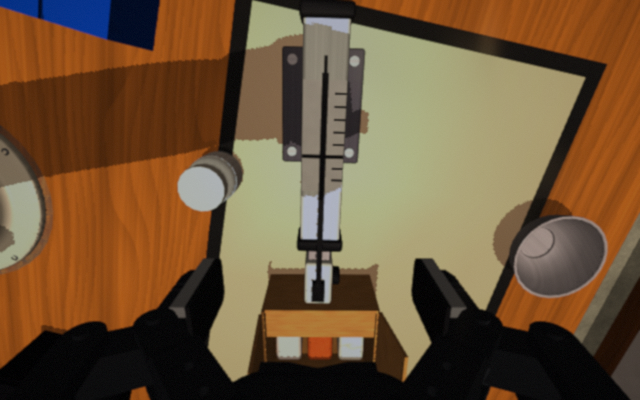

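The wrist view shows the pointer tip near (326,57), the long line at (322,156), the grip block at (318,290), and the button on its right at (336,275), which is +x. I take a second view 50 mm further back.

Emit:
play_rows(
  increments=[
    {"slide": [30, -4, 15], "angular": [0, 0, 0], "claw": 1},
    {"slide": [30, -4, 15], "angular": [0, 0, 0], "claw": 1},
    {"slide": [0, 0, 0], "angular": [0, 0, 0], "claw": 1},
    {"slide": [0, 0, 0], "angular": [0, 0, 0], "claw": 1},
  ],
)

```text
time: 2.5
ee_pos: [0.4612, 0.2161, 0.2434]
tcp_rot: [-180.0, 0.0, 101.9]
wrist_force: [0.1, -0.7, -0.1]
opening: 0.0852
grasp_force: 0.0
```

Run:
```python
from h import *
import pickle
o=bot.get_obs();print(o["time"],np.round(o["ee_pos"],4))
im2,i2=cam("wrist");pickle.dump((im2,i2),open("w2.pkl","wb"))
im,i=pickle.load(open("w1.pkl","rb"))
m=proj(i2,onz(i,322,156,.166));t=proj(i2,onz(i,326,57,.171));print(m,t)
a=cv2.resize(im[30:205,280:380],None,fx=3.4,fy=3.4,interpolation=cv2.INTER_CUBIC)
y0=int(t[1])-25;b=cv2.resize(im2[max(y0,0):max(y0,0)+175,280:380],None,fx=3.4,fy=3.4,interpolation=cv2.INTER_CUBIC)
print("crop2 row0",max(y0,0));save("w12",np.hstack([a,b]))
```

```text
2.5 [0.4612 0.2161 0.2434]
[332.68163998 238.06413302] [338.52894711 144.86863869]
crop2 row0 119
```

View pics/w12.png

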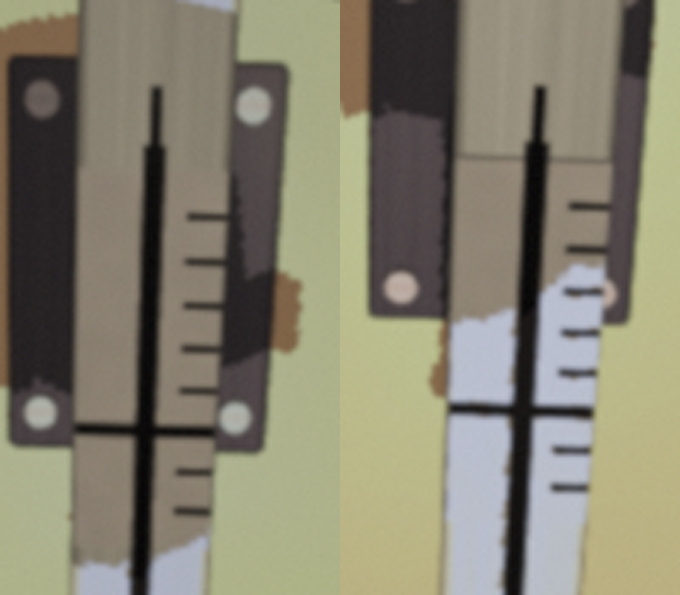

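Left crop (view 1): tip at (157,87), long line centre at (144,430). Right crop (view 2): tip at (201,87), line centre at (181,410).

Run:
```python
from h import *
import pickle
im,i=pickle.load(open("w1.pkl","rb"));im2,i2=pickle.load(open("w2.pkl","rb"))
c=lambda x,y,r0:(280+(x+.5)/3.4-.5,r0+(y+.5)/3.4-.5)
T1=c(157,87,30);M1=c(144,430,30);T2=c(201,87,119);M2=c(181.5,410,119)
for n,a,b,z in(("tip",T1,T2,.171),("mark",M1,M2,.1655)):
    X,e=tri(i,a,i2,b);print(n,np.round(X,4),np.round(e,4),np.round(onz(i,*a,z),4),np.round(onz(i2,*b,z),4))
# pointer direction: dark centre per row in view 1
g=im.sum(2).astype(float)
P=[]
for r in range(80,232,4):
    w=g[r,300:345];wt=np.clip(150-w,0,None)
    if r in range(148,165):continue
    k=np.convolve(wt,np.ones(5),'same');k[30:]=0;cx=int(np.argmax(k));s=slice(max(cx-3,0),cx+4)
    P.append(onz(i,300+(wt[s]*np.arange(45)[s]).sum()/wt[s].sum(),r,.171))
P=np.array(P);d=P[-1]-P[0];print(P[0],P[-1])
vx,vy,_,_=cv2.fitLine(P[:,:2].astype(np.float32),cv2.DIST_HUBER,0,.001,.001).ravel()
if vy<0:vx,vy=-vx,-vy
y=np.array([vx,vy]);print("gauge yaw",np.degrees(np.arctan2(-vx,vy)))
for a,b in((T1,M1),):
  for I,a,b in((i,T1,M1),(i2,T2,M2)):
    for zm in(.165,.1655,.166): print("draw",zm,np.dot((onz(I,*a,.171)-onz(I,*b,zm))[:2],y))
t=(onz(i,*T1,.171)+onz(i2,*T2,.171))/2
print("head from tip",np.round(t[:2]-y*.199,4))
# head block view1: bright pixels
hs=cv2.cvtColor(im,cv2.COLOR_RGB2HSV);m=((hs[...,1]<60)&(hs[...,2]>140)).astype(np.uint8);m[:248]=0;m[306:]=0;m[:,:295]=0;m[:,345:]=0
ys,xs=np.nonzero(m);print("block px",xs.min(),xs.max(),ys.min(),ys.max())
print(np.round(onz(i,xs.min(),ys.max(),.168),4),np.round(onz(i,xs.max(),ys.max(),.168),4),np.round(onz(i,336,275,.15),4))
```

```text
tip [0.4671 0.2633 0.1742] [0.0001 0.0001] [0.467  0.2636 0.171 ] [0.4675 0.2629 0.171 ]
mark [0.4801 0.188  0.1694] [0.0001 0.0001] [0.4802 0.1873 0.1655] [0.4808 0.1863 0.1655]
[0.4700021  0.24635462 0.171     ] [0.49131658 0.12533517 0.171     ]
gauge yaw 9.927643
draw 0.165 0.07751895306521131
draw 0.1655 0.07742519088168233
draw 0.166 0.07733142869815339
draw 0.165 0.07797136294163586
draw 0.1655 0.0777375248189443
draw 0.166 0.07750368669625278
head from tip [0.5015 0.0672]
block px 305 331 252 302
[0.4933 0.0455 0.168 ] [0.5179 0.0506 0.168 ] [0.5194 0.07   0.15  ]
```

Run:
```python
from h import *
import pickle
im,i=pickle.load(open("w1.pkl","rb"));im2,i2=pickle.load(open("w2.pkl","rb"))
y=np.array([-np.sin(np.radians(9.93)),np.cos(np.radians(9.93))])
c=lambda x,y,r0:(280+(x+.5)/3.4-.5,r0+(y+.5)/3.4-.5)
for I,tk,T,M,r0 in((i,[(207,217),(205,262),(203,306),(201,349),(199,391),(195,472),(193,511)],(157,87),(144,430),30),
                (i2,[(250,206),(246,249),(243,292),(240,332),(238,373),(232,450),(230,488)],(201,87),(181.5,410),119)):
  for dz in(0,.0035):
    s=[np.dot(onz(I,*c(*p,r0),.1655+dz)[:2],y) for p in tk]; n=np.array([0,1,2,3,4,6,7])
    f=np.polyfit(n,s,1);m=np.dot(onz(I,*c(*M,r0),.1655+dz)[:2],y);t=np.dot(onz(I,*c(*T,r0),.171+dz)[:2],y)
    print(dz,"pitch",f[0]*1e3,"mark idx",(m-f[1])/f[0],"draw raw",(t-m)*1e3,"scaled",(t-m)*10/abs(f[0]),"tipsideline",(t-np.polyval(f,5))*1e3*.01/abs(f[0]))
```

```text
0 pitch -10.103908485490399 mark idx 4.992976959789454 draw raw 77.42518698597465 scaled 76.62894720113529 tipsideline 76.69917760324076
0.0035 pitch -9.973628442271 mark idx 4.992976959789462 draw raw 76.41979212940917 scaled 76.62185589902361 tipsideline 76.69208630112898
0 pitch -10.14841674449574 mark idx 4.991344870222114 draw raw 77.73752208020662 scaled 76.60064031403677 tipsideline 76.68719161181562
0.0035 pitch -10.001443362805404 mark idx 4.991344870222109 draw raw 76.62359794677243 scaled 76.6125399777093 tipsideline 76.69909127548821
```

Draw needed is 76.65 mm, scaled by the 10 mm ticks. Next I go to the outside of the far flap with the fingers shut.

Emit:
play_rows(
  increments=[
    {"slide": [-40, 18, -5], "angular": [0, 0, 0], "claw": -1},
    {"slide": [-40, 18, -5], "angular": [0, 0, 0], "claw": -1},
    {"slide": [-40, 18, -5], "angular": [0, 0, 0], "claw": -1},
    {"slide": [-40, 18, -5], "angular": [0, 0, 0], "claw": -1},
    {"slide": [-40, 18, -5], "angular": [0, 0, 0], "claw": -1},
    {"slide": [-40, 18, 0], "angular": [0, 0, 0], "claw": -1},
    {"slide": [-40, 18, 0], "angular": [0, 0, 0], "claw": -1},
    {"slide": [-39, 20, 0], "angular": [0, 0, 0], "claw": -1},
  ],
)

```text
time: 3.35
ee_pos: [0.6707, -0.0701, 0.2695]
tcp_rot: [179.9, 0.0, 101.7]
wrist_force: [0.9, 0.8, 1.5]
opening: -0.0003
grasp_force: 0.0
```

Emit:
play_rows(
  increments=[
    {"slide": [0, 0, 0], "angular": [0, 0, 0], "claw": -1},
    {"slide": [0, 0, 0], "angular": [0, 0, 0], "claw": -1},
    {"slide": [0, 0, 0], "angular": [0, 0, 0], "claw": -1},
  ],
)

```text
time: 3.65
ee_pos: [0.6697, -0.0675, 0.2692]
tcp_rot: [180.0, 0.0, 101.7]
wrist_force: [0.5, 0.3, 0.2]
opening: 0.0002
grasp_force: 0.0
```

Run:
```python
from h import *
o=bot.get_obs();print(o["time"],np.round(o["ee_pos"],4),np.round(o["tcp_rot"],2),o["opening"],np.round(o["q"],1))
im,i=cam("wrist");a=im[:, 100:540]
s,si=cam("side");b=cv2.resize(s[110:270,260:436],None,fx=2,fy=2)
b=np.vstack([b,np.zeros((80,352,3),np.uint8)])
save("f1",np.hstack([a,b]))
```

```text
3.65 [ 0.6697 -0.0675  0.2692] [1.7995e+02 1.0000e-02 1.0172e+02] 0.00015169169634817703 [ -5.8  26.2  42.8 106.5   0.   72.5]
```

View pics/f1.png

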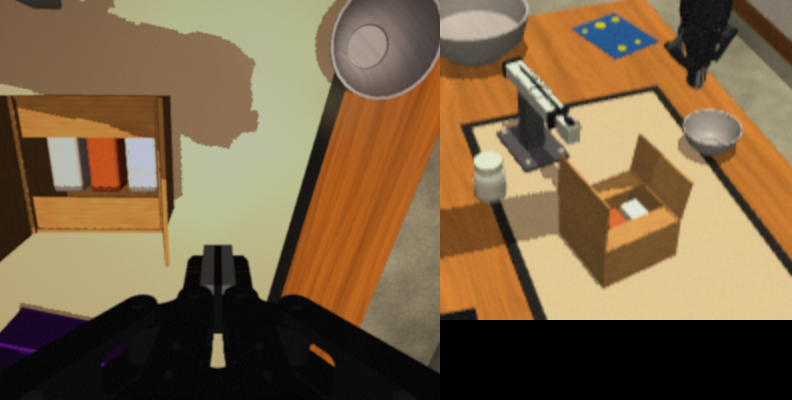

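Left (wrist, columns +100): the fingers are at (318,250) and the carton's far edge runs from (260,97) to (258,230). The far flap is almost edge-on at about (265,180), clear of the fingers. Right: the side view shows the gripper beyond the carton.

Run:
```python
from h import *
i=bot.camera_info("wrist")
for n,q,z in(("FLcrease",(262,97),.09),("FR",(260,231),.09),("NL",(118,97),.09),("NR",(136,232),.09),("flap top R",(268,265),.158)):print(n,np.round(onz(i,*q,z),4))
```

```text
FLcrease [ 0.6003 -0.0041  0.09  ]
FR [ 0.6204 -0.1494  0.09  ]
NL [ 0.4589 -0.0336  0.09  ]
NR [ 0.482  -0.1793  0.09  ]
flap top R [ 0.6396 -0.1506  0.158 ]
```

Emit:
play_rows(
  increments=[
    {"slide": [0, 0, 40], "angular": [0, 0, 0], "claw": -1},
    {"slide": [0, 0, 40], "angular": [0, 0, 0], "claw": -1},
    {"slide": [0, 0, 30], "angular": [0, 0, 0], "claw": -1},
    {"slide": [0, -15, 0], "angular": [0, 0, 0], "claw": -1},
    {"slide": [0, -15, 0], "angular": [0, 0, 0], "claw": -1},
    {"slide": [0, -10, 0], "angular": [0, 0, 0], "claw": -1},
    {"slide": [0, -9, 0], "angular": [0, 0, 0], "claw": -1},
    {"slide": [0, -9, 1], "angular": [0, 0, 0], "claw": -1},
  ],
)

```text
time: 4.55
ee_pos: [0.6129, -0.0793, 0.1583]
tcp_rot: [179.9, 0.0, 101.8]
wrist_force: [-0.8, 0.5, 0.6]
opening: -0.0
grasp_force: 0.0
```

Emit:
play_rows(
  increments=[
    {"slide": [0, -9, 1], "angular": [0, 0, 0], "claw": -1},
    {"slide": [0, -8, 4], "angular": [0, 0, 0], "claw": -1},
    {"slide": [0, -8, 5], "angular": [0, 0, 0], "claw": -1},
    {"slide": [0, -6, 6], "angular": [0, 0, 0], "claw": -1},
    {"slide": [0, -5, 6], "angular": [0, 0, 0], "claw": -1},
    {"slide": [0, -3, 6], "angular": [0, 0, 0], "claw": -1},
    {"slide": [0, -2, 6], "angular": [0, 0, 0], "claw": -1},
  ],
)

```text
time: 5.25
ee_pos: [0.5729, -0.0879, 0.1228]
tcp_rot: [-180.0, -0.0, 101.7]
wrist_force: [-0.1, -0.3, -0.7]
opening: 0.0001
grasp_force: 0.0
```

Run:
```python
from h import *
s,si=cam("side");b=cv2.resize(s[120:280,280:440],None,fx=3.7,fy=3.7,interpolation=cv2.INTER_CUBIC)
save("f2",b)
o=bot.get_obs();print(np.round(o["ee_pos"],4),np.round(o["wrist_force"],1))
```

```text
[ 0.5724 -0.0879  0.1218] [ 1.7 -0.8 -0.8]
```

View pics/f2.png

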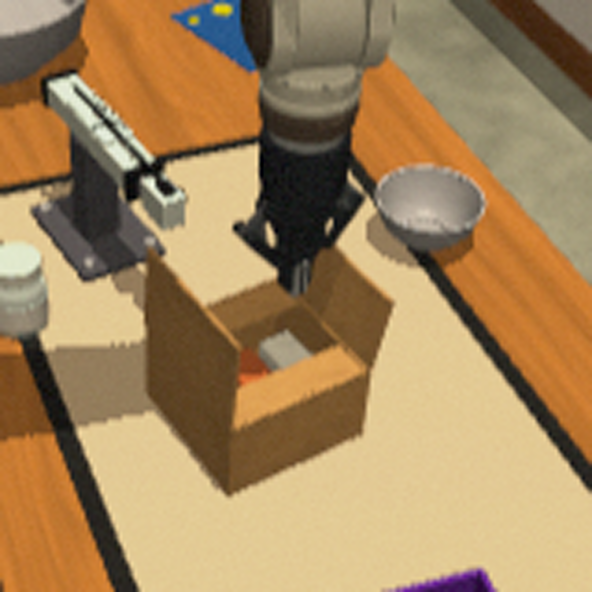

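The side view shows the far flap still leaning out, with its top corner at (392,303) unmoved. The fingertips, at (298,290), appear in front of it, so I check where the tips project.

Run:
```python
from h import *
d=bot.camera_info("side");o=bot.get_obs();p=np.array(o["ee_pos"])
f=lambda X:np.round((proj(d,X)-[280,120])*3.7)
for dz in(.019,0,-.019):print("tip",dz,f(p-[0,0,dz]))
for n,X in dict(FhL=[.6,-.004,.09],FhR=[.6204,-.1494,.09],topL=[.6094,-.0035,.158],topR=[.638,-.150,.158],NL=[.459,-.0336,.0955]).items():print(n,f(X))
im,i=cam("wrist");save("f3",im)
for n,X in dict(FhL=[.6,-.004,.09],FhR=[.6204,-.1494,.09],tip=p-[0,0,.019]).items():print(n,np.round(proj(i,X)))
```

```text
tip 0.019 [289. 322.]
tip 0 [290. 307.]
tip -0.019 [292. 291.]
FhL [281. 271.]
FhR [364. 365.]
topL [294. 214.]
topR [390. 305.]
NL [154. 317.]
FhL [394.  99.]
FhR [366. 314.]
tip [317. 231.]
```

View pics/f3.png

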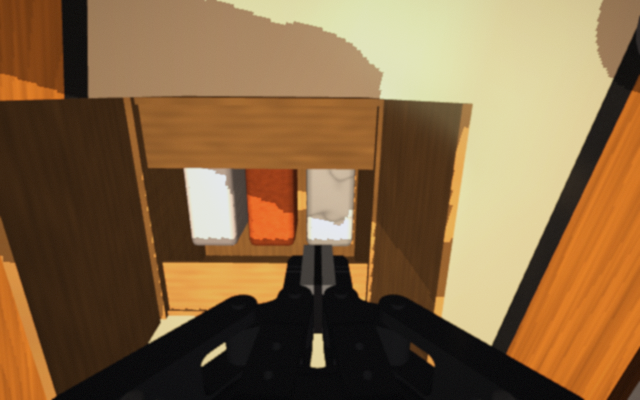

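Run:
```python
from h import *
i=bot.camera_info("wrist");o=bot.get_obs();p=np.array(o["ee_pos"]);d=bot.camera_info("side");s=bot.camera_info("scene")
for a in(.019,.01,0,-.01,-.02,-.03):print(a,np.round(proj(i,p-[0,0,a])),np.round(proj(s,p-[0,0,a]),1))
print(bot.tcp_to_tips,p,o["opening"])
w=cv2.imread("pics/f3.png")[215:330,270:370];w=cv2.resize(w,None,fx=4,fy=4,interpolation=cv2.INTER_CUBIC)
sc,_=cam("scene");c=proj(s,p).astype(int);c2=sc[c[1]-50:c[1]+65,c[0]-50:c[0]+48,::-1]
c2=cv2.resize(c2,None,fx=4,fy=4,interpolation=cv2.INTER_CUBIC);print(c)
cv2.imwrite("pics/f4.png",np.hstack([w,c2]))
```

```text
0.019 [317. 231.] [293.7 216.6]
0.01 [317. 237.] [293.5 214.6]
0 [317. 245.] [293.4 212.4]
-0.01 [317. 253.] [293.2 210.1]
-0.02 [317. 263.] [293.  207.8]
-0.03 [317. 274.] [292.8 205.5]
0.019 [ 0.57257813 -0.08782021  0.12231713] -0.00011451596813451824
[293 212]
```

View pics/f4.png

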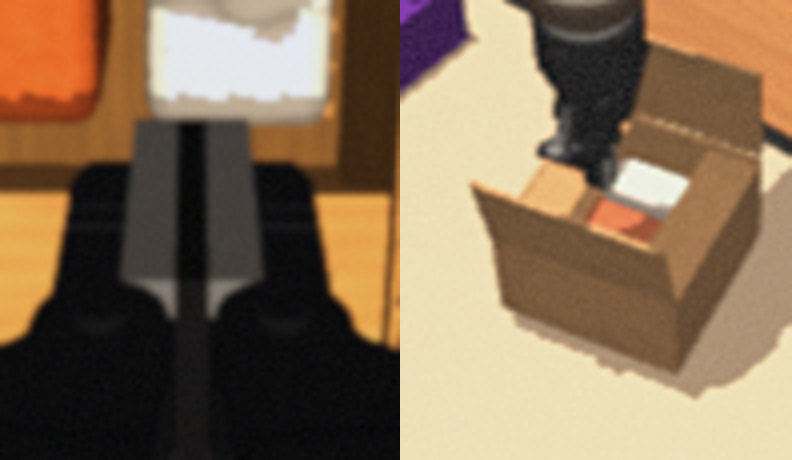

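All 10 picture views are used, so from here I work with numbers. The crops (wrist pad ends at row 245; scene fingertips at about (293,208); side at (298,290)) all put the fingertips some 20 mm behind the reported TCP. They are not 19 mm ahead of it, so they passed above the flap. I quantify this before the retry.

Run:
```python
from h import *
i=bot.camera_info("wrist");o=bot.get_obs();p=np.array(o["ee_pos"]);R=Ro.from_euler("xyz",o["tcp_rot"],degrees=True).as_matrix()
for z in(.019,0,-.01,-.015,-.02,-.025,-.03):print(z,np.round(proj(i,p+R@[.011,.007,z])),np.round(proj(i,p+R@[.011,-.007,z])))
f=np.radians(o["q"]);print(np.round(o["q"],2))
print("cam rel tcp in tool",np.round(R.T@(-np.array(i["R"]).T@np.array(i["t"])-p),4))
```

```text
0.019 [329. 214.] [305. 214.]
0 [330. 226.] [304. 226.]
-0.01 [331. 234.] [303. 234.]
-0.015 [331. 238.] [303. 238.]
-0.02 [331. 243.] [302. 243.]
-0.025 [332. 247.] [302. 247.]
-0.03 [332. 252.] [301. 252.]
[-8.71  8.19  3.91 85.76  0.   69.56]
cam rel tcp in tool [ 0.0803  0.0003 -0.1638]
```

Emit:
play_rows(
  increments=[
    {"slide": [0, 0, -30], "angular": [0, 0, 0], "claw": -1},
    {"slide": [0, 0, -35], "angular": [0, 0, 0], "claw": -1},
    {"slide": [0, 30, 0], "angular": [0, 0, 0], "claw": -1},
    {"slide": [0, 40, 0], "angular": [0, 0, 0], "claw": -1},
    {"slide": [0, 30, 0], "angular": [0, 0, 0], "claw": -1},
    {"slide": [0, 0, 0], "angular": [0, 0, 0], "claw": -1},
    {"slide": [0, 0, 0], "angular": [0, 0, 0], "claw": -1},
  ],
)

```text
time: 6.1
ee_pos: [0.6713, -0.0673, 0.1875]
tcp_rot: [-179.9, -0.0, 101.8]
wrist_force: [-0.1, -0.4, -0.2]
opening: -0.0002
grasp_force: 0.0
```

The tips stand about 22 mm above the reported TCP when shut. I retry about 41 mm lower and check contact by force.

Emit:
play_rows(
  increments=[
    {"slide": [0, 0, 35], "angular": [0, 0, 0], "claw": -1},
    {"slide": [0, 0, 37], "angular": [0, 0, 0], "claw": -1},
    {"slide": [0, -15, 0], "angular": [0, 0, 0], "claw": -1},
    {"slide": [0, -12, 0], "angular": [0, 0, 0], "claw": -1},
    {"slide": [0, -8, 0], "angular": [0, 0, 0], "claw": -1},
    {"slide": [0, -8, 0], "angular": [0, 0, 0], "claw": -1},
    {"slide": [0, -8, 0], "angular": [0, 0, 0], "claw": -1},
  ],
)

```text
time: 6.8
ee_pos: [0.6207, -0.0781, 0.1173]
tcp_rot: [179.9, 0.0, 101.7]
wrist_force: [0.3, -0.2, 0.7]
opening: -0.0001
grasp_force: 0.4
```

```bash
cat >> h.py <<'E'
def brown(n="side"):
    im,i=cam(n);hs=cv2.cvtColor(im,cv2.COLOR_RGB2HSV);return im,i,hs
E
python3 - <<'E'
from h import *
s,i=cam("side");c0=cv2.imread("pics/side0.png")[...,::-1]
df=np.abs(s.astype(int)-c0).sum(2)>90
# region of far flap in side view: quad of flap top right part
q=np.array([proj(i,X) for X in([.6204,-.1494,.09],[.638,-.150,.158],[.625,-.09,.158],[.612,-.09,.09])]).astype(np.int32)
m=np.zeros(df.shape,np.uint8);cv2.fillPoly(m,[q],1);print("changed frac flap area",df[m>0].mean())
print(np.round(bot.get_obs()["wrist_force"],1),np.round(bot.get_obs()["ee_pos"],4))
E
```

```text
changed frac flap area 0.33579335793357934
[1.5 0.3 1.5] [ 0.6199 -0.0783  0.1173]
```

Emit:
play_rows(
  increments=[
    {"slide": [0, -9, 1], "angular": [0, 0, 0], "claw": -1},
    {"slide": [0, -9, 2], "angular": [0, 0, 0], "claw": -1},
    {"slide": [0, -8, 4], "angular": [0, 0, 0], "claw": -1},
    {"slide": [0, -8, 5], "angular": [0, 0, 0], "claw": -1},
    {"slide": [0, -6, 6], "angular": [0, 0, 0], "claw": -1},
    {"slide": [0, -5, 6], "angular": [0, 0, 0], "claw": -1},
  ],
)

```text
time: 7.45
ee_pos: [0.5764, -0.0872, 0.0918]
tcp_rot: [-180.0, 0.0, 101.7]
wrist_force: [1.7, -0.5, 0.5]
opening: 0.0
grasp_force: 0.4
```

Run:
```python
from h import *
s,i=cam("side");c0=cv2.imread("pics/side0.png")[...,::-1]
df=np.abs(s.astype(int)-c0).sum(2)>90
q=np.array([proj(i,X) for X in([.6204,-.1494,.09],[.638,-.150,.158],[.625,-.09,.158],[.612,-.09,.09])]).astype(np.int32)
m=np.zeros(df.shape,np.uint8);cv2.fillPoly(m,[q],1);print("changed frac flap area",df[m>0].mean())
w,j=cam("wrist");hs=cv2.cvtColor(w,cv2.COLOR_RGB2HSV)
# soap visibility: orange-red bar pixels and white
print("red soap px",((hs[...,0]<9)&(hs[...,1]>190)&(hs[...,2]>150)).sum())
f3=cv2.cvtColor(cv2.imread("pics/f3.png"),cv2.COLOR_BGR2HSV);print("before",((f3[...,0]<9)&(f3[...,1]>190)&(f3[...,2]>150)).sum())
print(np.round(bot.get_obs()["wrist_force"],1),np.round(bot.get_obs()["ee_pos"],4))
```

```text
changed frac flap area 0.981549815498155
red soap px 10
before 209
[0.4 0.6 0.6] [ 0.5758 -0.0871  0.0912]
```

The flap is folding. Continue down to flat.

Emit:
play_rows(
  increments=[
    {"slide": [0, -3, 6], "angular": [0, 0, 0], "claw": -1},
    {"slide": [0, -2, 6], "angular": [0, 0, 0], "claw": -1},
    {"slide": [0, -1, 5], "angular": [0, 0, 0], "claw": -1},
    {"slide": [0, 0, 3], "angular": [0, 0, 0], "claw": -1},
    {"slide": [0, 0, 1], "angular": [0, 0, 0], "claw": -1},
    {"slide": [0, 0, 0], "angular": [0, 0, 0], "claw": -1},
  ],
)

```text
time: 8.15
ee_pos: [0.5711, -0.0883, 0.0713]
tcp_rot: [-180.0, -0.0, 101.7]
wrist_force: [0.1, 0.1, 0.2]
opening: -0.0
grasp_force: 0.0
```

Emit:
play_rows(
  increments=[
    {"slide": [0, 0, 1], "angular": [0, 0, 0], "claw": -1},
    {"slide": [0, 0, 1], "angular": [0, 0, 0], "claw": -1},
    {"slide": [0, 0, 1], "angular": [0, 0, 0], "claw": -1},
    {"slide": [0, 0, 0], "angular": [0, 0, 0], "claw": -1},
  ],
)

```text
time: 8.55
ee_pos: [0.5714, -0.0883, 0.0709]
tcp_rot: [179.9, 0.0, 101.7]
wrist_force: [-7.5, 0.8, 17.5]
opening: 0.0
grasp_force: 8.7
```

The far flap is pressed flat (17 N on the stop, tip at the 92 mm surface). Lift, then cross to the robot side of the near flap.

Emit:
play_rows(
  increments=[
    {"slide": [0, 0, -30], "angular": [0, 0, 0], "claw": -1},
    {"slide": [0, 0, -50], "angular": [0, 0, 0], "claw": -1},
    {"slide": [0, 0, -50], "angular": [0, 0, 0], "claw": -1},
    {"slide": [0, -40, 0], "angular": [0, 0, 0], "claw": -1},
    {"slide": [0, -50, 0], "angular": [0, 0, 0], "claw": -1},
    {"slide": [0, -50, 0], "angular": [0, 0, 0], "claw": -1},
    {"slide": [0, -29, 0], "angular": [0, 0, 0], "claw": -1},
    {"slide": [0, 0, 0], "angular": [0, 0, 0], "claw": -1},
  ],
)

```text
time: 9.35
ee_pos: [0.4033, -0.1231, 0.1995]
tcp_rot: [179.9, 0.1, 101.6]
wrist_force: [1.1, -0.8, 0.3]
opening: 0.0005
grasp_force: 0.0
```

Run:
```python
from h import *
o=bot.get_obs();print(np.round(o["ee_pos"],4),np.round(o["q"],1))
s,i=cam("scene");c0=cv2.imread("pics/scene0.png")[...,::-1]
hs=cv2.cvtColor(s,cv2.COLOR_RGB2HSV)
# predicted far flap flat top face quad at z=.092; sample colours, and old upright region
def quad(P):
    m=np.zeros(s.shape[:2],np.uint8);cv2.fillPoly(m,[np.array([proj(i,X) for X in P]).round().astype(np.int32)],1);return m>0
xc=np.array([.983,.184]);yc=np.array([-.184,.983]);c=np.array([.540,-.0916])
P=lambda a,b,z:np.r_[c+a*xc+b*yc,z]
flat=quad([P(.07,.07,.092),P(.07,-.07,.092),P(.005,-.07,.092),P(.005,.07,.092)])
out=quad([P(.09,.06,.15),P(.09,-.06,.15),P(.08,-.06,.11),P(.08,.06,.11)])
for n,m in(("flat",flat),("out",out)):print(n,s[m].mean(0).round(),s[m].std(0).round(),"was",c0[m].mean(0).round(),c0[m].std(0).round())
```

```text
[ 0.4033 -0.1231  0.1995] [-17.  -12.8  -7.9  94.8  -0.   61.4]
flat [230. 177. 116.] [10. 10.  7.] was [168. 122.  81.] [58. 42. 27.]
out [230. 178. 118.] [ 4. 10. 13.] was [109.  81.  55.] [3. 2. 3.]
```

The far flap now shows as a uniform flat face. Next the near flap.

Emit:
play_rows(
  increments=[
    {"slide": [0, 0, 30], "angular": [0, 0, 0], "claw": -1},
    {"slide": [0, 0, 35], "angular": [0, 0, 0], "claw": -1},
    {"slide": [0, 18, 0], "angular": [0, 0, 0], "claw": -1},
    {"slide": [0, 12, 0], "angular": [0, 0, 0], "claw": -1},
    {"slide": [0, 8, 0], "angular": [0, 0, 0], "claw": -1},
    {"slide": [0, 8, 0], "angular": [0, 0, 0], "claw": -1},
    {"slide": [0, 8, 0], "angular": [0, 0, 0], "claw": -1},
  ],
)

```text
time: 10.1
ee_pos: [0.4595, -0.1116, 0.134]
tcp_rot: [180.0, 0.0, 101.7]
wrist_force: [-0.8, -0.4, 0.5]
opening: 0.0001
grasp_force: 0.3
```

Emit:
play_rows(
  increments=[
    {"slide": [0, 8, 1], "angular": [0, 0, 0], "claw": -1},
    {"slide": [0, 7, 1], "angular": [0, 0, 0], "claw": -1},
    {"slide": [0, 6, 2], "angular": [0, 0, 0], "claw": -1},
    {"slide": [0, 7, 3], "angular": [0, 0, 0], "claw": -1},
    {"slide": [0, 6, 3], "angular": [0, 0, 0], "claw": -1},
    {"slide": [0, 6, 4], "angular": [0, 0, 0], "claw": -1},
  ],
)

```text
time: 10.7
ee_pos: [0.4981, -0.1034, 0.1191]
tcp_rot: [-180.0, 0.0, 101.7]
wrist_force: [-0.4, 0.6, 0.3]
opening: 0.0003
grasp_force: 0.3
```

Emit:
play_rows(
  increments=[
    {"slide": [0, 5, 6], "angular": [0, 0, 0], "claw": -1},
    {"slide": [0, 5, 6], "angular": [0, 0, 0], "claw": -1},
    {"slide": [0, 3, 7], "angular": [0, 0, 0], "claw": -1},
    {"slide": [0, 3, 7], "angular": [0, 0, 0], "claw": -1},
    {"slide": [0, 1, 7], "angular": [0, 0, 0], "claw": -1},
    {"slide": [0, 1, 5], "angular": [0, 0, 0], "claw": -1},
    {"slide": [0, 0, 3], "angular": [0, 0, 0], "claw": -1},
    {"slide": [0, 0, 0], "angular": [0, 0, 0], "claw": -1},
  ],
)

```text
time: 11.5
ee_pos: [0.515, -0.0998, 0.0779]
tcp_rot: [-180.0, -0.0, 101.7]
wrist_force: [-1.2, 0.7, -0.2]
opening: -0.0002
grasp_force: 0.0
```

Emit:
play_rows(
  increments=[
    {"slide": [0, 0, 1], "angular": [0, 0, 0], "claw": -1},
    {"slide": [0, 0, 1], "angular": [0, 0, 0], "claw": -1},
    {"slide": [0, 0, 1], "angular": [0, 0, 0], "claw": -1},
    {"slide": [0, 0, 0], "angular": [0, 0, 0], "claw": -1},
  ],
)

```text
time: 11.9
ee_pos: [0.5155, -0.0999, 0.0765]
tcp_rot: [179.9, 0.0, 101.7]
wrist_force: [-2.9, -0.1, 7.5]
opening: 0.0003
grasp_force: 3.7
```

Near flap is flat (tip at 97.6 mm, 7.5 N). I lift, open, square up to the gauge and move above the grip block.

Emit:
play_rows(
  increments=[
    {"slide": [0, 0, 1], "angular": [0, 0, 0], "claw": -1},
    {"slide": [0, 0, 0], "angular": [0, 0, 0], "claw": -1},
    {"slide": [0, 0, -24], "angular": [0, 0, 0], "claw": -1},
    {"slide": [0, 0, -50], "angular": [0, 0, 0], "claw": -1},
    {"slide": [0, 0, -50], "angular": [0, 0, 1.8], "claw": 1},
    {"slide": [27, 6, 0], "angular": [0, 0, 0], "claw": 1},
    {"slide": [40, 6, 0], "angular": [0, 0, 0], "claw": 1},
  ],
)

```text
time: 12.6
ee_pos: [0.5166, -0.0323, 0.2003]
tcp_rot: [179.8, 0.1, 99.7]
wrist_force: [0.5, -0.8, -0.3]
opening: 0.0435
grasp_force: 0.0
```

Emit:
play_rows(
  increments=[
    {"slide": [40, 4, 0], "angular": [0, 0, 0], "claw": 1},
    {"slide": [40, 0, 0], "angular": [0, 0, 0], "claw": 1},
    {"slide": [20, 0, 0], "angular": [0, 0, 0], "claw": 1},
    {"slide": [0, 0, 0], "angular": [0, 0, 0], "claw": 1},
    {"slide": [0, 0, 0], "angular": [0, 0, 0], "claw": 1},
  ],
)

```text
time: 13.1
ee_pos: [0.5023, 0.0674, 0.1985]
tcp_rot: [180.0, 0.0, 100.0]
wrist_force: [0.4, -0.4, -0.5]
opening: 0.0856
grasp_force: 0.0
```

Run:
```python
from h import *
o=bot.get_obs();p=np.array(o["ee_pos"]);print(np.round(p,4),np.round(o["tcp_rot"],2),o["opening"],o["time"])
im,i=cam("wrist");cv2.imwrite("pics/g1.png",im[...,::-1])
R=Ro.from_euler("xyz",o["tcp_rot"],degrees=True).as_matrix()
hs=cv2.cvtColor(im,cv2.COLOR_RGB2HSV)
H=np.array([.5014,.0673,.0]);y=np.array([-.1724,.985,0]);x=np.array([.985,.1724,0])
print("pred block top",[np.round(proj(i,H+a*x+b*y+[0,0,.168])).tolist() for a,b in((-.013,-.022),(.013,-.022),(.013,.022),(-.013,.022))],"button end",np.round(proj(i,H+.021*x+[0,0,.15])))
c=proj(i,H-.008*y+[0,0,.168])
for r in range(int(c[1])-8,int(c[1])+28,6):
    g=im[r,int(c[0])-50:int(c[0])+50].sum(1)//8
    print(r,int(c[0])-50,''.join('#' if v<30 else ('+' if v<60 else '.') for v in g))
# flaps check in scene
s,si=cam("scene")
xc=np.array([.983,.184]);yc=np.array([-.184,.983]);cc=np.array([.540,-.0916])
P=lambda a,b,z:np.r_[cc+a*xc+b*yc,z]
for n,q in dict(near=[P(-.07,.05,.0975),P(-.07,-.07,.0975),P(.01,-.07,.0975),P(.01,.05,.0975)],far=[P(.025,.05,.092),P(.025,-.07,.092),P(.07,-.07,.092),P(.07,.05,.092)]).items():
    m=np.zeros(s.shape[:2],np.uint8);cv2.fillPoly(m,[np.array([proj(si,X) for X in q]).round().astype(np.int32)],1);m=m>0
    print(n,s[m].mean(0).round(),s[m].std(0).round())
```

```text
[0.5023 0.0674 0.1985] [1.7998e+02 2.0000e-02 9.9990e+01] 0.08560743960465782 13.1
pred block top [[296.0, 254.0], [335.0, 255.0], [336.0, 191.0], [295.0, 191.0]] button end [346. 214.]
227 265 +++++++++++++++++++++++++++++++++++++++++####################+++++++++++++++++++++++++++++++++++++++
233 265 +++++++++++++++++++++++++++++++#+++++++++####################+++++++++++++++++++++++++++++++++++++++
239 265 ++++++++++++++++++++++++++++++##+++++++++####################+++++++++##############################
245 265 ################################++++++..++##################++......+++#############################
251 265 ################################+++................................+++##############################
257 265 ####################################################################################################
near [231. 179. 117.] [8. 9. 6.]
far [232. 179. 117.] [6. 8. 5.]
```

The block lies at columns 297–335, as predicted (296–335), so it is centred, and both flaps are uniform and flat. Descend and pinch.

Emit:
play_rows(
  increments=[
    {"slide": [0, 0, 30], "angular": [0, 0, 0], "claw": 1},
    {"slide": [0, 0, 30], "angular": [0, 0, 0], "claw": 1},
    {"slide": [0, 0, 18], "angular": [0, 0, 0], "claw": 1},
    {"slide": [0, 0, 10], "angular": [0, 0, 0], "claw": 1},
    {"slide": [0, 0, 0], "angular": [0, 0, 0], "claw": 1},
  ],
)

```text
time: 13.7
ee_pos: [0.5018, 0.0666, 0.1093]
tcp_rot: [-179.9, 0.0, 99.9]
wrist_force: [0.9, -0.4, 1.3]
opening: 0.0852
grasp_force: 0.0
```

Emit:
play_rows(
  increments=[
    {"slide": [0, 0, 0], "angular": [0, 0, 0], "claw": -1},
    {"slide": [0, 0, 0], "angular": [0, 0, 0], "claw": -1},
    {"slide": [0, 0, 0], "angular": [0, 0, 0], "claw": -1},
    {"slide": [0, 0, 0], "angular": [0, 0, 0], "claw": -1},
    {"slide": [0, 0, 0], "angular": [0, 0, 0], "claw": -1},
    {"slide": [0, 0, 0], "angular": [0, 0, 0], "claw": -1},
  ],
  squeeze=35,
)

```text
time: 14.3
ee_pos: [0.5023, 0.0674, 0.1118]
tcp_rot: [179.9, 0.0, 99.9]
wrist_force: [-5.0, -1.2, 9.2]
opening: 0.0279
grasp_force: 39.0
```

Gripped at 27.9 mm, so the button is fully in. Relieve the vertical load a little, note the reference and draw.

Emit:
play_rows(
  increments=[
    {"slide": [0, 0, -1.5], "angular": [0, 0, 0], "claw": -1},
    {"slide": [0, 0, 0], "angular": [0, 0, 0], "claw": -1},
    {"slide": [0, 0, 0], "angular": [0, 0, 0], "claw": -1},
  ],
)

```text
time: 14.6
ee_pos: [0.5022, 0.0674, 0.1119]
tcp_rot: [-180.0, 0.0, 99.9]
wrist_force: [-1.4, -1.7, -0.7]
opening: 0.0278
grasp_force: 38.3
```

Run:
```python
from h import *
P=[];
for k in range(6):
    cam("side");o=bot.get_obs();P.append(np.array(o["ee_pos"]))
P=np.array(P);print(P.mean(0),P.std(0),np.round(o["wrist_force"],1),o["opening"],o["grasp_force"],np.round(o["tcp_rot"],2))
np.save("ref.npy",P.mean(0))
```

```text
[0.50221259 0.06737223 0.11187606] [9.40562283e-06 1.87171745e-05 4.79530323e-06] [-2.3 -0.9 -0.4] 0.02805337613881204 38.363855481147766 [-179.99    0.     99.92]
```

Emit:
play_rows(
  increments=[
    {"slide": [-5, 0, 0], "angular": [0, 0, 0], "claw": -1},
    {"slide": [-12, 0, 0], "angular": [0, 0, 0], "claw": -1},
    {"slide": [-14, 0, 0], "angular": [0, 0, 0], "claw": -1},
    {"slide": [-14, 0, 0], "angular": [0, 0, 0], "claw": -1},
    {"slide": [-14, 0, 0], "angular": [0, 0, 0], "claw": -1},
    {"slide": [-10, 0, 0], "angular": [0, 0, 0], "claw": -1},
    {"slide": [-5, 0, 0], "angular": [0, 0, 0], "claw": -1},
    {"slide": [0, 0, 0], "angular": [0, 0, 0], "claw": -1},
  ],
)

```text
time: 15.7
ee_pos: [0.5152, -0.0065, 0.1119]
tcp_rot: [180.0, 0.0, 99.9]
wrist_force: [-2.6, -1.0, -0.8]
opening: 0.0275
grasp_force: 38.3
```

```bash
cat > chk.py <<'E'
from h import *
P=[]
for k in range(6):
    (s,i) if k==0 else None
    s,i=cam("scene" if k%2 else "side");o=bot.get_obs();P.append(np.array(o["ee_pos"]))
    if k==5: cv2.imwrite("pics/end_scene.png",s[...,::-1])
P=np.array(P);y=np.array([-np.sin(np.radians(9.93)),np.cos(np.radians(9.93))]);x=np.array([y[1],-y[0]])
d=(P-np.load("ref.npy"))[:,:2];print("drawn",-(d@y).mean()*1e3,(d@y).std()*1e3,"side",(d@x).mean()*1e3,"z",P[:,2].mean(),np.round(o["wrist_force"],1),o["opening"],o["grasp_force"],o["time"])
E
python3 chk.py
```

```text
Traceback (most recent call last):
  File "chk.py", line 4, in <module>
    (s,i) if k==0 else None
     ^
NameError: name 's' is not defined
```

Emit:
play_rows(
  increments=[
    {"slide": [-1.6, 0, 0], "angular": [0, 0, 0], "claw": -1},
    {"slide": [0, 0, 0], "angular": [0, 0, 0], "claw": -1},
    {"slide": [0, 0, 0], "angular": [0, 0, 0], "claw": -1},
  ],
)

```text
time: 16.0
ee_pos: [0.5153, -0.0069, 0.1119]
tcp_rot: [-180.0, 0.0, 99.9]
wrist_force: [-1.8, -1.7, -1.6]
opening: 0.028
grasp_force: 38.2
```

```bash
sed -i '/if k==0/d' chk.py; python3 chk.py
python3 - <<'E'
from h import *
import pickle
# scene: compare pointer-tip vs mark position. sample darkness along pointer line beyond the mark, avg frames
i=bot.camera_info("scene");im=np.mean([bot.camera("scene").astype(float) for _ in range(6)],0);j=bot.camera_info("side");im2=np.mean([bot.camera("side").astype(float) for _ in range(6)],0)
y=np.array([-.1724,.985,0]);T=np.array([.4671,.2633,.171])
for I,M in((i,im),(j,im2)):
    g=cv2.GaussianBlur(M.sum(2).astype(np.float32)/3,(0,0),.5);out=[]
    for off in(0,.006,-.006):
        x=np.array([.985,.1724,0]);row=[]
        for s in range(60,96,2):
            c=proj(I,T-y*s/1e3+x*off-[0,0,0 if off==0 else .0055]).astype(np.float32)
            row.append(int(cv2.getRectSubPix(g,(1,1),(float(c[0]),float(c[1])))[0,0]))
        out.append(row);print(off,row)
E
```

```text
drawn 75.39273959472487 0.008039647344651728 side 0.07479745211200986 z 0.11187222941691514 [-2.2 -0.4 -0.7] 0.02789114608872339 38.103405833244324 16.3
0 [233, 233, 233, 233, 233, 234, 234, 225, 200, 160, 150, 158, 165, 161, 154, 140, 133, 133]
0.006 [209, 217, 228, 226, 218, 209, 221, 226, 221, 187, 177, 195, 223, 228, 223, 215, 223, 229]
-0.006 [232, 233, 233, 233, 233, 234, 235, 232, 214, 177, 139, 133, 137, 146, 137, 118, 103, 110]
0 [220, 219, 218, 218, 216, 205, 188, 167, 143, 130, 113, 90, 73, 75, 75, 72, 71, 80]
0.006 [204, 199, 182, 167, 152, 135, 115, 102, 88, 79, 78, 86, 96, 105, 105, 106, 112, 118]
-0.006 [219, 218, 212, 202, 191, 179, 175, 176, 178, 182, 190, 197, 206, 214, 212, 209, 211, 214]
```

Emit:
play_rows(
  increments=[
    {"slide": [-1.3, 0, 0], "angular": [0, 0, 0], "claw": -1},
    {"slide": [0, 0, 0], "angular": [0, 0, 0], "claw": -1},
    {"slide": [0, 0, 0], "angular": [0, 0, 0], "claw": -1},
    {"slide": [0, 0, 0], "angular": [0, 0, 0], "claw": -1},
  ],
)

```text
time: 17.3
ee_pos: [0.5156, -0.0085, 0.1119]
tcp_rot: [-180.0, 0.0, 99.9]
wrist_force: [-2.1, -1.5, -1.0]
opening: 0.0279
grasp_force: 38.1
```

```bash
python3 chk.py
python3 - <<'E'
from h import *
# scene camera: along-tube profiles, old view (scene0) vs now, on the pointer line at the tip height: edge position of the pointer end
i=bot.camera_info("scene");now=np.mean([bot.camera("scene").astype(float) for _ in range(8)],0)
old=cv2.imread("pics/scene0.png")[...,::-1].astype(float)
y=np.array([-.1724,.985,0]);x=np.array([.985,.1724,0]);T=np.array([.4671,.2633,.171])
def prof(M,S):
    g=M.sum(2).astype(np.float32)/3;r=[]
    for s in S:
        v=[]
        for o in np.arange(-.006,.0061,.0005):
            c=proj(i,T-y*s/1e3+x*o);v.append(cv2.getRectSubPix(g,(1,1),(float(c[0]),float(c[1])))[0,0])
        r.append(int(min(v)))
    return r
print("old tip",prof(old,range(-12,14,2)));print("now tip",prof(now,range(65,91,2)))
E
```

```text
drawn 77.01167280023377 0.02703095088271804 side 0.07801907197850944 z 0.11187333158358868 [-2.6 -1.3 -1.3] 0.027737912382326285 38.09657692909241 17.6
old tip [232, 232, 233, 233, 233, 228, 216, 204, 158, 140, 147, 134, 120]
now tip [233, 231, 231, 232, 234, 217, 172, 124, 110, 129, 130, 111, 102]
```

Emit:
play_rows(
  increments=[
    {"slide": [0.5, 0, 0], "angular": [0, 0, 0], "claw": -1},
    {"slide": [0, 0, 0], "angular": [0, 0, 0], "claw": -1},
    {"slide": [0, 0, 0], "angular": [0, 0, 0], "claw": -1},
    {"slide": [0, 0, 0], "angular": [0, 0, 0], "claw": -1},
  ],
)

```text
time: 18.4
ee_pos: [0.5154, -0.0078, 0.1119]
tcp_rot: [-180.0, -0.0, 99.9]
wrist_force: [-1.3, -0.7, -1.2]
opening: 0.0281
grasp_force: 38.1
```

```bash
python3 chk.py
python3 - <<'E'
from h import *
y=np.array([-.1724,.985,0]);x=np.array([.985,.1724,0]);T=np.array([.4671,.2633,.171])
S=np.arange(-6,40,1.)
for cn in("scene","side"):
    i=bot.camera_info(cn);now=np.mean([bot.camera(cn).astype(float) for _ in range(8)],0)
    old=cv2.imread("pics/%s0.png"%cn)[...,::-1].astype(float)
    def prof(M,s0):
        g=M.sum(2).astype(np.float32)/3;r=[]
        for s in S+s0:
            v=np.array([cv2.getRectSubPix(g,(1,1),tuple(map(float,proj(i,T-y*s/1e3+x*o))))[0,0] for o in np.arange(-.006,.0061,.0005)])
            v=v/np.percentile(v,90);r.append((1-v).sum())
        return np.array(r)
    a=prof(old,0)
    print(cn,"old",a[::2].round(1).tolist());print("now",prof(now,76.65)[::2].round(1).tolist())
E
```

```text
drawn 76.29986869375183 0.011942886087406646 side 0.07579306970517997 z 0.11187122482718735 [-2.6  1.2 -1.6] 0.027972041467068005 38.072277903556824 18.7
scene old [0.0, 0.10000000149011612, 0.30000001192092896, 0.5, 1.0, 3.0, 4.099999904632568, 4.699999809265137, 4.599999904632568, 5.0, 6.599999904632568, 8.0, 9.0, 9.300000190734863, 8.800000190734863, 8.699999809265137, 8.800000190734863, 8.5, 8.100000381469727, 8.5, 8.800000190734863, 8.600000381469727, 8.100000381469727]
now [0.0, 0.10000000149011612, 0.4000000059604645, 0.8999999761581421, 3.200000047683716, 4.300000190734863, 5.599999904632568, 5.599999904632568, 6.199999809265137, 7.0, 7.599999904632568, 8.199999809265137, 8.800000190734863, 8.399999618530273, 7.5, 8.0, 9.0, 8.699999809265137, 8.100000381469727, 8.199999809265137, 8.100000381469727, 8.0, 8.199999809265137]
side old [1.399999976158142, 2.200000047683716, 2.9000000953674316, 3.200000047683716, 3.5999999046325684, 4.400000095367432, 5.199999809265137, 6.300000190734863, 6.599999904632568, 7.400000095367432, 7.199999809265137, 6.699999809265137, 7.300000190734863, 7.900000095367432, 7.300000190734863, 6.800000190734863, 7.0, 7.5, 7.199999809265137, 6.5, 6.599999904632568, 7.199999809265137, 7.0]
now [1.600000023841858, 3.0, 4.099999904632568, 4.800000190734863, 4.400000095367432, 4.199999809265137, 6.199999809265137, 8.100000381469727, 8.5, 7.900000095367432, 7.099999904632568, 7.099999904632568, 8.199999809265137, 8.699999809265137, 8.600000381469727, 7.699999809265137, 7.900000095367432, 8.600000381469727, 8.800000190734863, 8.399999618530273, 7.199999809265137, 7.400000095367432, 7.099999904632568]
```

The shifted profiles match, so there was no slip. One small trim.

Emit:
play_rows(
  increments=[
    {"slide": [-0.3, 0, 0], "angular": [0, 0, 0], "claw": -1},
    {"slide": [0, 0, 0], "angular": [0, 0, 0], "claw": -1},
    {"slide": [0, 0, 0], "angular": [0, 0, 0], "claw": -1},
    {"slide": [0, 0, 0], "angular": [0, 0, 0], "claw": -1},
  ],
)

```text
time: 19.9
ee_pos: [0.5155, -0.0081, 0.1119]
tcp_rot: [-180.0, 0.0, 99.9]
wrist_force: [-2.1, 1.4, -0.8]
opening: 0.0279
grasp_force: 38.1
```

```bash
python3 chk.py
```

```text
drawn 76.68644155760204 0.012542898322344734 side 0.06815752670500944 z 0.11187788445504143 [-2.5 -0.4 -1.7] 0.02778463390400738 38.054779171943665 20.2
```

Drawn 76.69 mm against a target of 76.65 mm, with the button squeezed in. Handing in.

```bash
python3 -c "
from workcell import bot
print(bot.job_done())"
```

```text
the job is handed in; nothing more can be done
None
```

I handed in the job at about 20 s: far flap folded flat first, near flap flat over it, and the gauge arm held at the long line with the button squeezed in (drawn 76.69 mm against a measured 76.65 mm); the final fit was checked from numbers rather than a closing picture, and the verdict was not shown.

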